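# Eject the red key tag from its painting holder

### The arm

A 6-joint arm with a two-finger parallel gripper is mounted at the origin on the work surface. World frame = base frame: x ahead of the robot, y to its left, z up, the work surface at z = 0. Lengths are in mm, angles in rad, forces in N, time in s.
With the tool pointing down it reaches from about 400 to 925 mm from the base axis. Payload 12.5 kg.
Tool frame: the origin (TCP) lies at the centre of the arm's flange, where the gripper is bolted on; the fingertips stand 190 mm ahead of it and the grasp point (between the pads) lies 171 mm ahead of it; z points along the fingers, y is the line along which they close (so a half turn about z gives the same grasp; the last joint's range is limited). The gripper opens to 95 mm and grips with 3 to 60 N. Pads are 20 mm wide; open, the fingers measure 119 mm over their backs; the gripper's body (75 mm by 180 mm) begins 59 mm behind the grasp point.
Start: joints at [1.102, 0.491, 1.559, -0, 1.092, -0.106], TCP at [221.785, 584.326, 404.761] pointing down, gripper open.
Joint ranges: [-3.1, 3.1], [-0.84, 2.19], [0.05, 2.79], [-1.13, 4.28], [0.06, 2.93], [-2.69, 2.69]. Speed limits (rad/s): [2.22, 2.22, 2.79, 3.14, 3.14, 3.14].

### API

Orientations are given as [roll, pitch, yaw] about the fixed x, y, z axes, in that order (R = Rz(yaw) Ry(pitch) Rx(roll)).
In Python, from cell import env, read_camera, search_frame, cut_out gives the robot as it stands. The module is installed in compiled form; this text tells all that it offers.
- The arm moves only by the tool move_arm, never from a script. Its argument "commands" is a list of rows, each a list of 3 entries, a list of its own where there are three numbers: the shift along the world's x, y, z normalised to -1 to 1, where 1 is 0.03 m, then the turn about the world's z normalised to -1 to 1, where 1 is 0.08 rad, then the opening, from -1 (shut) to 1 (fully open), so that 0 is half open. A call has 1 to 20 rows; each row shifts and turns the commanded pose from where the row before left it; what a row does not reach is not made up. A row lasts 1/12 s, in which the tool goes at most 41.7 mm and 7.16 degrees, less where a joint would pass 70% of its speed; a pose out of reach is approached as far as the arm can. A call with a number of a shift or a turn outside -1 to 1 is refused whole. A call with a gripper value outside its range is refused whole. The fingers move at their own pace and stop on an object; the grip force is fixed at half the most. Time passes only in rows, so rows that do not move let the fingers close. It gives the time, the measured TCP pose, the force, the opening and the grip force at its end, in the units of the state.
- env.state(): the state, without advancing time (a new reading comes with each control period).
- read_camera(name): name is "scene" or "top"; returns a dict with "image" (400x640x3 uint8, red, green, blue), "fx", "fy", "cx", "cy" (pixels), "rvec" (rotation vector, rad) and "tvec" (3), from world to camera coordinates, as OpenCV has them. Camera axes: x right, y down, z forward; pixel columns grow to the right and rows downward; lengths in mm; the calibration is good to about 2 mm. A picture is of the moment at which its call begins. There is no depth.
- env.job_done(): hands the job in; it is judged then, once.
Trained networks look in a picture, given as the dict that the camera call returned (one of the last four; its "shot" number tells which), for a name from the list of things; names that differ only in an ending like _2 or _b are one class to them, and where a whole thing is asked for, a point or a joint stands for the part that bears it (a point fixed in the world has none). Each returns a list of dicts, best first, with "confidence" (0 to 1); they miss things now and then, are a little off and sometimes report something else, mostly with a low value. They report only what shows in the picture. A call takes as long as a camera call. They do not tell look-alikes from the thing itself.
- search_frame(thing, picture): "at" ([column, row] in pixels, amid what is visible of it).
- cut_out(thing, picture): "region" (400x640 bool, what is visible of it) and "at" ([column, row] in pixels, amid what is visible of it).
The state is a dict: "t": time; "joints": joint angles; "qvel": joint speeds; "tau": joint torques, N m; "eef_pos": TCP position; "tcp_rot": TCP orientation; "ft_force": force on the tool from outside, world axes, zero at the start; "moment": the same for the moment, N m; "opening": opening from 0.0 (shut) to 1.0 (fully open); "grip_force": force on a finger pad.
Only numpy, scipy, OpenCV 4.12 (cv2) and the standard library are available. Lean on these libraries where they do the work, as an engineer would, in place of code of your own. Each camera call takes 0.05 s, during which the arm holds its last target. There are 200 camera calls.

### The job

Push the yellow tab of the holder that has the red tag in it all the way to the end of its travel, so that the red tag is ejected and drops flat into the tray of that holder, then let the tab spring all the way back. The fresh lacquer marks easily, so never touch the red tag with the gripper, and leave the blue tag where it is in its holder.

Things in the scene. Friction and masses are not known exactly. Their poses are not given: they have to be found in the camera images.
- red_piece: Red lacquered key tag, 50 long x 36 wide x 12 thick (mm), 30 g, one end round. Origin at the centre of its underside; x along its length to the round end. At the start it lies in the channel (floor 30 mm, walls 44 mm above the table, open at the tray end) of a grey holder fixed to the table, held against one wall by a sprung rubber pad; its square end is 2 mm ahead of the tab.
- red_tab (a point): Centre of the black-capped top of the yellow ejector tab behind the red tag, 108 mm above the table; tab 10 mm thick, 30 wide, down to 32 mm. Axes: x level, the push direction, from tab to tray; z up. Slides 64 mm along +x to a stop against a spring (2 to 6 N, plus 3 N rubbing); springs back when freed. The tag drops off in the last 10 mm. Holder parts beside and behind stay below 50 mm.
- red_tray (a point): Centre of the cork floor of the catch tray of the red tag's holder, 18 mm above the table, 116 mm ahead of the resting tab along the push. Same axes as the tab. Floor 110 mm (x) by 100 mm (y), starting at the channel's end, 12 mm below the channel floor; plywood rims, 36 mm above the table, on the other three sides.
- blue_piece: Blue key tag, same size and shape as the red one, held in a second holder of the same make (yellow tab, cork tray). To be left alone. Origin at the centre of its underside, 30 mm above the table.
Not all that is in view belongs to the job. Leave any turquoise look-alike of the part that bears red_tab alone. What is shaped like the red_piece but white is not meant.

How it is judged (in metres and radians):
On the way:
1. the red tag's tab is pushed to the end of its travel (58 mm or more of 64) (x of red_tab in the frame of red_tray above -0.058 m), for 0.1 s.
At the end, for the whole second after the job is handed in: The red tag lies at rest, flat (within 10 degrees) and right side up on the floor of its holder's tray (its centre within 45 mm of the tray's centre each way); the red tag's tab is back within 10 mm of its rest position; the blue tag is within 10 mm of where it started (x of red_piece in the frame of red_tray between -0.045 and 0.045 m and y of red_piece in the frame of red_tray between -0.045 and 0.045 m and z of red_piece in the frame of red_tray between -0.006 and 0.008 m and angle between red_piece's own z axis and vertical below 0.17 rad and linear speed of red_piece below 0.02 m/s and x of red_tab in the frame of red_tray below -0.106 m and distance of blue_piece from where it was at the start of the episode below 0.01 m); the robot touches nothing.
It fails at once if the gripper touches the red tag (contact force between the fingers and red_piece above 0.5 N).
It fails at once if the blue tag is pushed out of place (more than 15 mm) (distance of blue_piece from where it was at the start of the episode above 0.015 m).
It also fails if it takes over 32 s, if anything falls off the work surface, if the arm or the gripper's body presses on something with over 40 N, if the wrist force passes 120 N, or if a joint passes its speed limit or range.

## Working session

There is one attempt and no reset: what is moved stays moved. The work goes in short steps, Python scripts to look and compute and a tool call to move; the robot and the scene stay as the last step left them, time stands still between calls to the robot, and variables do not carry over. Pictures are saved under pics/ and viewed, at most 10 in all, crops included, and the job is handed in when it is done.

Besides the shell and the picture viewer there is one more tool, called after ">>>" in YAML: its name, and indented under it one key for each argument. move_arm: Moves the arm, as the interface text tells. Its arguments: {"type":"object","properties":{"commands":{"type":"array","items":{"type":"array"}}},"required":["commands"]}

```bash
mkdir -p pics
cat > h.py <<'E'
import numpy as np, cv2
from cell import env, read_camera, search_frame, cut_out
def ray(p,uv):
    K=np.array([[p['fx'],0,p['cx']],[0,p['fy'],p['cy']],[0,0,1]]);R=cv2.Rodrigues(np.array(p['rvec'],float))[0]
    return -R.T@np.array(p['tvec'],float).ravel(), R.T@np.linalg.inv(K)@np.array([uv[0],uv[1],1.])
def at_z(p,uv,z):
    o,d=ray(p,uv); return (o+d*(z-o[2])/d[2]).round(1)
def proj(p,X):
    K=np.array([[p['fx'],0,p['cx']],[0,p['fy'],p['cy']],[0,0,1]])
    return cv2.projectPoints(np.array(X,float).reshape(-1,1,3),np.array(p['rvec'],float),np.array(p['tvec'],float),K,None)[0].reshape(-1,2)
E
python3 - <<'E'
from h import *
for n in ("top","scene"):
    p=read_camera(n); cv2.imwrite(f"pics/{n}.png",p['image'][:,:,::-1])
    for t,z in (("red_piece",42),("blue_piece",42),("red_tab",108)):
        for r in search_frame(t,p): print(n,t,np.round(r['at']),round(r['confidence'],2),at_z(p,r['at'],z))
s=env.state();print(s['t'],s['eef_pos'],s['tcp_rot'],s['ft_force'])
E
```

```text
top red_piece [381. 184.] 0.63 [539.1  34.6  42. ]
top blue_piece [454. 194.] 0.66 [ 512.4 -194.3   42. ]
top red_tab [342. 268.] 0.48 [276.4 158.3 108. ]
top red_tab [346. 176.] 0.4 [550.5 150.  108. ]
scene red_piece [305. 276.] 0.68 [556.5   9.2  42. ]
scene red_piece [340. 241.] 0.54 [578.5 144.3  42. ]
scene blue_piece [241. 334.] 0.5 [ 511.4 -200.    42. ]
scene red_tab [329. 232.] 0.76 [561.3 118.2 108. ]
scene red_tab [351.  85.] 0.73 [333.6 621.4 108. ]
scene red_tab [245. 186.] 0.56 [291.8 119.4 108. ]
0.4 [221.80768526 584.31976729 404.6686635 ] [-3.14150805e+00 -1.27917197e-05  2.77876085e+00] [-0.85689119 -0.86294082  0.47025396]
```

View pics/top.png

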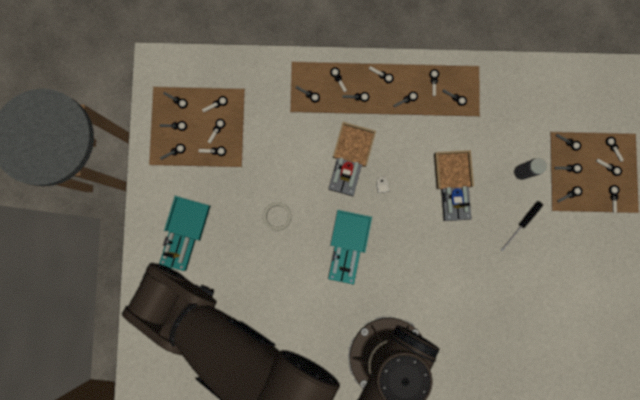

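View pics/scene.png

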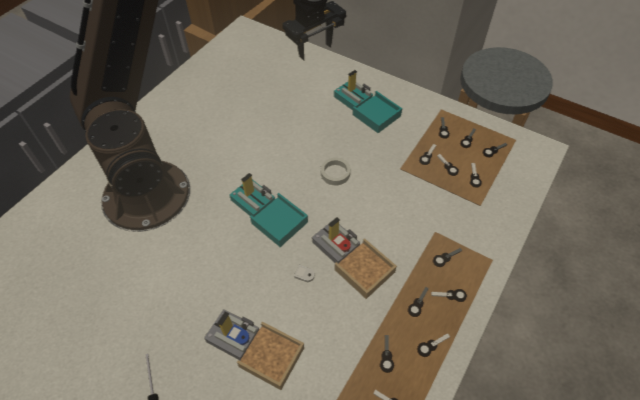

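The scene shows two grey holders. One holds the red tag (top ~(347,170), scene ~(341,241)) and the other the blue tag (top ~(458,195), scene ~(240,335)). There are two turquoise look-alikes at scene (245,186) and (351,85), and a white tag at top (382,184), scene (305,276), which the network misread as red. The grey holder with the red tag is the one meant. I'll confirm it in a crop and measure the tray.

Run:
```python
from h import *
ims=[]
for n,(x,y) in (("top",(350,160)),("scene",(350,250))):
    p=read_camera(n); im=p['image']
    ims.append(cv2.resize(im[y-50:y+50,x-50:x+50,::-1],(400,400),interpolation=cv2.INTER_CUBIC))
    # red and yellow blobs, cork
    hsv=cv2.cvtColor(im,cv2.COLOR_RGB2HSV); w=np.zeros(im.shape[:2],bool); w[y-50:y+50,x-50:x+50]=1
    H,S,V=[hsv[...,i].astype(int) for i in range(3)]
    for nm,m,z in (("red",((H<6)|(H>172))&(S>140),42),("cork",(H>6)&(H<20)&(S>70)&(V>60),36),("yel",(H>20)&(H<32)&(S>110),80)):
        m=(m&w).astype(np.uint8); k,l,st,c=cv2.connectedComponentsWithStats(m)
        if k<2: continue
        i=1+np.argmax(st[1:,4]); print(n,nm,st[i],c[i].round(1),at_z(p,c[i],z))
        if nm=="cork":
            q=np.argwhere(l==i)[:,::-1]; b=cv2.boxPoints(cv2.minAreaRect(np.array([at_z(p,u,36)[:2] for u in q],np.float32)))
            r=cv2.minAreaRect(np.array([at_z(p,u,36)[:2] for u in q],np.float32)); print(r)
    for r in cut_out("red_tab",p):
        a=r['at']
        if w[int(a[1]),int(a[0])]:
            q=np.argwhere(r['region'])[:,::-1]; print(n,"tab",r['confidence'],len(q),q.min(0),q.max(0),np.round(a,1))
cv2.imwrite("pics/crop.png",np.hstack(ims))
```

```text
top red [341 162  12   9  68] [347.4 165.8] [593.8 141.7  42. ]
top cork [ 333  122   43   44 1239] [354.  143.5] [667.  121.8  36. ]
((665.6651000976562, 121.8987808227539), (109.39990997314453, 119.756103515625), 75.35865020751953)
top yel [341 176   8   5  28] [344.6 178.2] [548.7 152.2  80. ]
scene red [338 237  12  13  82] [344.6 244.2] [594.9 141.7  42. ]
scene cork [ 335  239   62   59 1945] [365.3 268.2] [674.7 111.5  36. ]
((671.9510498046875, 114.13665771484375), (122.5770034790039, 123.15010833740234), 75.58583068847656)
scene yel [329 223   9  16 102] [333.1 230.8] [559.  140.8  80. ]
scene tab 0.57 172 [329 218] [339 238] [331.6 227.7]
```

View pics/crop.png

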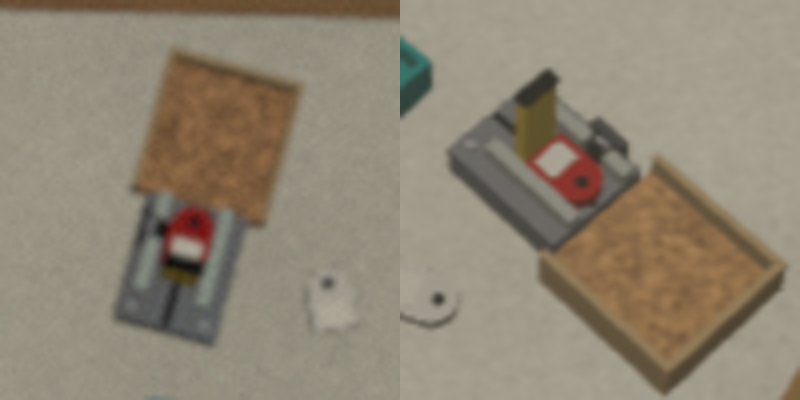

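The crop shows the red tag in the grey holder, with the tab cap at top (345,177) and scene (334,222) and the cork tray ahead of it, so this is the right one. The push direction is about -14.6°. The tab rests near (551,151) and the tray centre is at about (665,122). I'll move behind the tab, high up, with the fingers shut.

>>> move_arm:
  commands:
    - [[0.59,-0.88,0],0.27,-1]
    - [[0.59,-0.88,0],0.27,-1]
    - [[0.59,-0.88,0],0.27,-1]
    - [[0.59,-0.88,0],0.27,-1]
    - [[0.59,-0.88,0],0.27,-1]
    - [[0.59,-0.88,0],0,-1]
    - [[0.59,-0.88,0],0,-1]
    - [[0.59,-0.88,0],0,-1]
    - [[0.59,-0.88,0],0,-1]
    - [[0.59,-0.88,0],0,-1]
    - [[0.59,-0.88,0],0,-1]
    - [[0.59,-0.88,0],0,-1]
    - [[0.59,-0.88,0],0,-1]
    - [[0.59,-0.88,0],0,-1]
    - [[0.59,-0.88,0],0,-1]
    - [[0.59,-0.88,0],0,-1]
    - [[0,0,0],0,-1]
    - [[0,0,0],0,-1]
    - [[0,0,0],0,-1]

```text
t: 2.18
eef_pos: [504.7, 162.0, 404.7]
tcp_rot: [3.141, -0.0, 2.886]
ft_force: [-0.0, 0.1, -1.4]
opening: 0.004
grip_force: 0.0
```

Run:
```python
from h import *
p=read_camera("scene"); s=env.state(); print(s['t'],s['eef_pos'],s['tcp_rot'],s['ft_force'],s['opening'])
print(at_z(p,(334.2,222),108))
im=p['image'].copy()
d=np.array([.968,-.253,0]);T=np.array([551,151,108.])
n=np.array([.253,.968,0])
def pt(X,c):
    u=proj(p,X)[0]; return ((u-[270,150])*5).astype(int)
c=cv2.resize(im[150:270,270:430,::-1],(800,600),interpolation=cv2.INTER_CUBIC)
for X in (T+15*n,T-15*n,T): cv2.circle(c,tuple(map(int,pt(X,0))),3,(255,0,255),-1)
e=np.array(s['eef_pos'])-[0,0,190]; cv2.circle(c,tuple(map(int,pt(e,0))),4,(0,255,0),-1)
cv2.imwrite("pics/c2.png",c)
```

```text
2.2333 [504.53607893 162.48710539 404.76051674] [ 3.14147537e+00 -2.19542313e-04  2.88725306e+00] [ 0.15824446  0.37548206 -0.05352142] 0.0058496166182661034
[556.4 149.7 108. ]
```

View pics/c2.png

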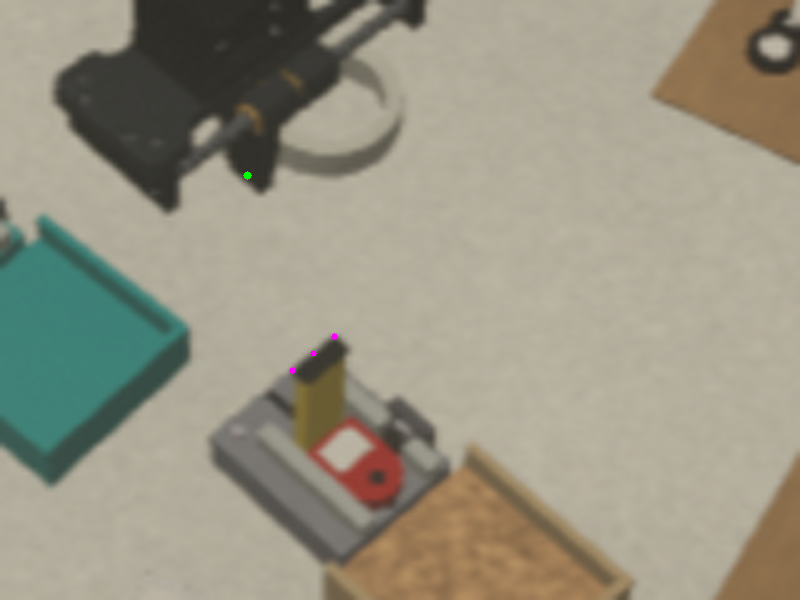

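The tab cap centre is about 5 mm further on, at (556,150), and the line of approach is right to about 1 mm. I'll go down to tip height 80 mm and approach.

>>> move_arm:
  commands:
    - [[0,0,-0.9],0,-1]
    - [[0,0,-0.9],0,-1]
    - [[0,0,-0.9],0,-1]
    - [[0,0,-0.9],0,-1]
    - [[0,0,-0.9],0,-1]
    - [[0.194,-0.05,0],0,-1]
    - [[0.194,-0.05,0],0,-1]
    - [[0.194,-0.05,0],0,-1]
    - [[0.194,-0.05,0],0,-1]
    - [[0.194,-0.05,0],0,-1]
    - [[0,0,0],0,-1]
    - [[0,0,0],0,-1]

```text
t: 3.23
eef_pos: [534.4, 154.2, 270.4]
tcp_rot: [3.141, 0.001, 2.886]
ft_force: [0.5, 0.4, 0.5]
opening: 0.006
grip_force: 0.0
```

>>> move_arm:
  commands:
    - [[0.129,-0.034,0],0,-1]
    - [[0.129,-0.034,0],0,-1]
    - [[0.129,-0.034,0],0,-1]
    - [[0.129,-0.034,0],0,-1]
    - [[0.129,-0.034,0],0,-1]
    - [[0.129,-0.034,0],0,-1]
    - [[0.129,-0.034,0],0,-1]
    - [[0.129,-0.034,0],0,-1]
    - [[0,0,0],0,-1]
    - [[0,0,0],0,-1]

```text
t: 4.07
eef_pos: [565.0, 146.3, 269.9]
tcp_rot: [3.142, -0.0, 2.887]
ft_force: [-3.1, 1.1, 2.2]
opening: 0.004
grip_force: 1.6
```

>>> move_arm:
  commands:
    - [[0.097,-0.025,0],0,-1]
    - [[0.097,-0.025,0],0,-1]
    - [[0.097,-0.025,0],0,-1]
    - [[0.097,-0.025,0],0,-1]
    - [[0.097,-0.025,0],0,-1]
    - [[0.097,-0.025,0],0,-1]
    - [[0.097,-0.025,0],0,-1]
    - [[0.097,-0.025,0],0,-1]
    - [[0.097,-0.025,0],0,-1]
    - [[0.097,-0.025,0],0,-1]
    - [[0.097,-0.025,0],0,-1]
    - [[0.097,-0.025,0],0,-1]
    - [[0,0,0],0,-1]

```text
t: 5.15
eef_pos: [599.5, 137.4, 269.7]
tcp_rot: [-3.141, -0.003, 2.887]
ft_force: [-7.7, 2.1, 6.2]
opening: 0.006
grip_force: 4.2
```

Run:
```python
from h import *
p=read_camera("scene"); s=env.state(); print(s['t'],s['eef_pos'],s['ft_force'])
cv2.imwrite("pics/c3.png",cv2.resize(p['image'][190:310,290:450,::-1],(800,600),interpolation=cv2.INTER_CUBIC))
```

```text
5.2 [599.43894306 137.43761414 269.71893836] [-7.87680507  2.75504722  5.63158188]
```

View pics/c3.png

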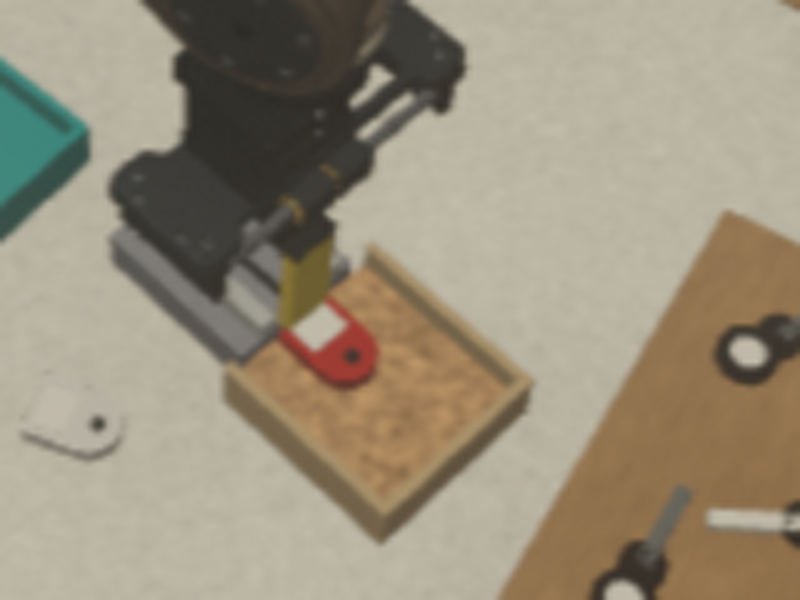

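The red tag now hangs over the tray edge with the tab about 60 mm along. I'll push on to the stop.

>>> move_arm:
  commands:
    - [[0.065,-0.017,0],0,-1]
    - [[0.065,-0.017,0],0,-1]
    - [[0.065,-0.017,0],0,-1]
    - [[0,0,0],0,-1]
    - [[0,0,0],0,-1]

```text
t: 5.62
eef_pos: [602.3, 137.0, 269.6]
tcp_rot: [-3.139, -0.013, 2.887]
ft_force: [-32.9, 10.1, 21.1]
opening: 0.006
grip_force: 17.3
```

The force rises to 34 N, so the tab is at its stop. I'll look before backing off.

Run:
```python
from h import *
p=read_camera("scene"); s=env.state(); print(s['t'],s['eef_pos'],s['ft_force'])
cv2.imwrite("pics/c4.png",cv2.resize(p['image'][190:310,290:450,::-1],(800,600),interpolation=cv2.INTER_CUBIC))
```

```text
5.6667 [602.28857866 136.9826716  269.61202368] [-32.14342535   9.24757448  19.15324988]
```

View pics/c4.png

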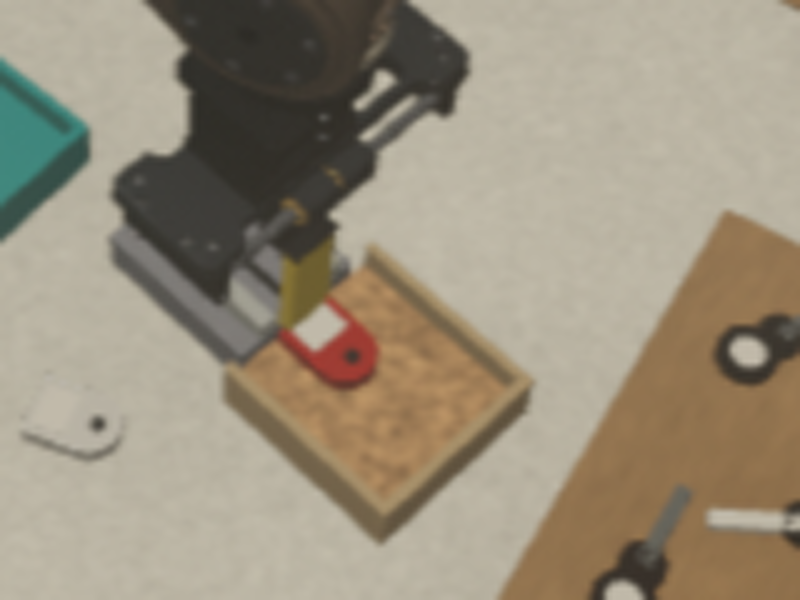

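The tag appears to sit in the tray just ahead of the tab. I'll back straight off along the push line, letting the spring follow, and then lift.

>>> move_arm:
  commands:
    - [[-0.16,0.042,0],0,-1]
    - [[-0.32,0.084,0],0,-1]
    - [[-0.32,0.084,0],0,-1]
    - [[-0.32,0.084,0],0,-1]
    - [[-0.32,0.084,0],0,-1]
    - [[-0.32,0.084,0],0,-1]
    - [[-0.32,0.084,0],0,-1]
    - [[-0.32,0.084,0],0,-1]
    - [[-0.32,0.084,0],0,-1]
    - [[-0.32,0.084,0],0,-1]
    - [[-0.32,0.084,0],0,-1]
    - [[0,0,0.9],0,-1]
    - [[0,0,0.9],0,-1]
    - [[0,0,0.9],0,-1]
    - [[0,0,0.9],0,-1]
    - [[0,0,0.9],0,-1]
    - [[-0.3,0.5,0],0,-1]
    - [[-0.3,0.5,0],0,-1]
    - [[0,0,0],0,-1]

```text
t: 7.25
eef_pos: [485.4, 193.7, 405.2]
tcp_rot: [3.141, 0.001, 2.888]
ft_force: [-1.5, 0.7, -0.4]
opening: 0.006
grip_force: 0.0
```

Run:
```python
from h import *
s=env.state(); print(s['t'],s['eef_pos'],s['ft_force']); ims=[]
for n,(x,y) in (("top",(350,160)),("scene",(350,250))):
    p=read_camera(n)
    ims.append(cv2.resize(p['image'][y-50:y+50,x-50:x+50,::-1],(400,400),interpolation=cv2.INTER_CUBIC))
    for t,z in (("red_piece",30),("blue_piece",42),("red_tab",108)):
        for r in search_frame(t,p): print(n,t,np.round(r['at']),round(r['confidence'],2),at_z(p,r['at'],z))
cv2.imwrite("pics/c5.png",np.hstack(ims))
```

```text
7.25 [485.39994163 193.65875095 405.24627237] [-1.47702439  0.65301099 -0.37853196]
top red_piece [382. 186.] 0.59 [532.4  31.   30. ]
top red_piece [349. 152.] 0.55 [639.  137.9  30. ]
top blue_piece [457. 196.] 0.51 [ 506.9 -203.7   42. ]
top red_tab [171. 254.] 0.48 [306.8 665.6 108. ]
scene red_piece [307. 273.] 0.52 [552.7  21.5  30. ]
scene red_piece [351. 259.] 0.49 [628.9 119.9  30. ]
scene red_piece [349. 263.] 0.15 [630.5 104.2  30. ]
scene blue_piece [237. 333.] 0.64 [ 503.2 -202.5   42. ]
scene red_tab [245. 184.] 0.67 [286.7 126.6 108. ]
scene red_tab [331. 230.] 0.56 [562.3 125.8 108. ]
scene red_tab [354.  84.] 0.45 [337.7 629.4 108. ]
```

View pics/c5.png

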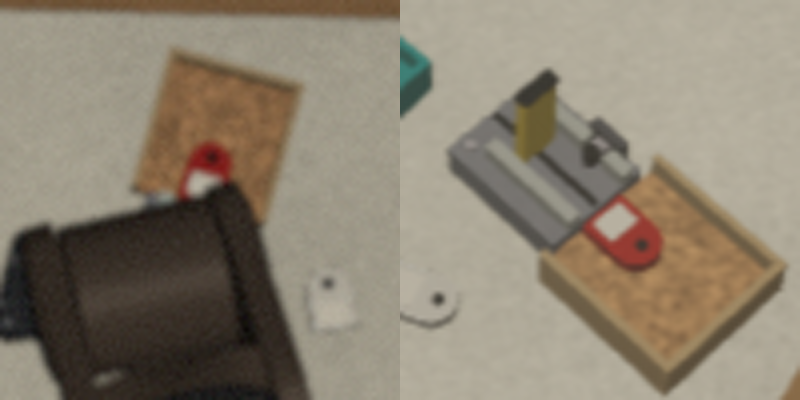

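The tab is back at rest and the tag is in the tray. Next I'll check that it lies flat, by comparing its segmented outline with models lying flat and tilted on the edge.

Run:
```python
from h import *
p=read_camera("scene"); im=p['image']
hsv=cv2.cvtColor(im,cv2.COLOR_RGB2HSV).astype(int); H,S,V=hsv[...,0],hsv[...,1],hsv[...,2]
m=((((H<6)|(H>172))&(S>120))).astype(np.uint8); m[:220]=0;m[290:]=0;m[:,:330]=0;m[:,380:]=0
m=cv2.morphologyEx(m,cv2.MORPH_CLOSE,np.ones((3,3)));c=max(cv2.findContours(m,0,1)[0],key=cv2.contourArea)
m=cv2.drawContours(np.zeros_like(m),[cv2.convexHull(c)],-1,1,-1)
from scipy.optimize import minimize
a=np.linspace(-np.pi/2,np.pi/2,15)
o=np.vstack([[-25,-18],np.c_[7+18*np.cos(a),18*np.sin(a)],[-25,18]])
M=m.astype(float)
big=cv2.resize(M,None,fx=8,fy=8,interpolation=cv2.INTER_LINEAR)>.5
def iou(v,tilt):
    x,y,yaw=v; yaw=np.radians(yaw)
    P=[]
    for z in (0,12):
        X=np.c_[o,np.full(len(o),z)]; ct,st=np.cos(tilt),np.sin(tilt)
        xx=X[:,0]*ct+X[:,2]*st; zz=-X[:,0]*st+X[:,2]*ct; zz+=18+25*st
        P.append(np.c_[x+xx*np.cos(yaw)-X[:,1]*np.sin(yaw),y+xx*np.sin(yaw)+X[:,1]*np.cos(yaw),zz])
    u=(proj(p,np.vstack(P))*8+4).astype(np.int32)
    r=cv2.fillPoly(np.zeros(big.shape,np.uint8),[cv2.convexHull(u)],1)>0
    return (r&big).sum()/(r|big).sum()
for t in (0,.1,.15,.24,.35):
    b=minimize(lambda v:-iou(v,t),[646,126,-14],method="Nelder-Mead",options=dict(initial_simplex=[[646,126,-14],[656,126,-14],[646,134,-14],[646,126,-4]]))
    print(t,b.x.round(1),round(-b.fun,3), ((b.x[:2]-[556,150])@[.968,-.253]).round(1),((b.x[:2]-[556,150])@[.253,.968]).round(1))
```

```text
0 [638.3 129.5 -18.2] 0.832 84.9 1.0
0.1 [637.2 129.1 -14.7] 0.822 83.9 0.3
0.15 [637.8 127.5 -10.4] 0.818 84.9 -1.1
0.24 [637.1 128.6  -8.6] 0.822 83.9 -0.2
0.35 [636.9 127.2  -1.4] 0.818 84.1 -1.6
```

The fit doesn't settle it. I'll clear the arm from the top view and look closer with overlays.

>>> move_arm:
  commands:
    - [[-0.59,0.88,0],0,-1]
    - [[-0.59,0.88,0],0,-1]
    - [[-0.59,0.88,0],0,-1]
    - [[-0.59,0.88,0],0,-1]
    - [[-0.59,0.88,0],0,-1]
    - [[-0.59,0.88,0],0,-1]
    - [[-0.59,0.88,0],0,-1]
    - [[-0.59,0.88,0],0,-1]
    - [[-0.59,0.88,0],0,-1]
    - [[-0.59,0.88,0],0,-1]
    - [[-0.59,0.88,0],0,-1]
    - [[-0.59,0.88,0],0,-1]
    - [[0,0,0],0,-1]

```text
t: 8.78
eef_pos: [272.2, 512.1, 404.5]
tcp_rot: [3.141, -0.001, 2.89]
ft_force: [-0.4, 1.0, -0.6]
opening: 0.005
grip_force: 0.0
```

Run:
```python
from h import *
ims=[]
a=np.linspace(-np.pi/2,np.pi/2,15)
o=np.vstack([[-25,-18],np.c_[7+18*np.cos(a),18*np.sin(a)],[-25,18]])
R=np.array([[.968,.253],[-.253,.968]])
for n,(x,y) in (("top",(350,155)),("scene",(353,255))):
    p=read_camera(n)
    c=cv2.resize(p['image'][y-30:y+30,x-20:x+20,::-1],(400,600),interpolation=cv2.INTER_CUBIC)
    # tag top face flat at 92 (green); tray floor start line (magenta), channel end at z=30 (yellow)
    for (pts,z,col) in ((o+[94,0],30,(0,255,0)),(np.array([[61,-50],[61,50.]]),18,(255,0,255)),(np.array([[61,-30],[61,30.]]),30,(0,255,255))):
        W=np.c_[pts@R.T+[556,150],np.full(len(pts),z)]
        u=((proj(p,W)+.5-[x-20,y-30])*10).astype(np.int32); cv2.polylines(c,[u],len(pts)>2,col,1)
    ims.append(c)
cv2.imwrite("pics/c6.png",np.hstack(ims)); print(env.state()['t'])
```

```text
8.8833
```

View pics/c6.png

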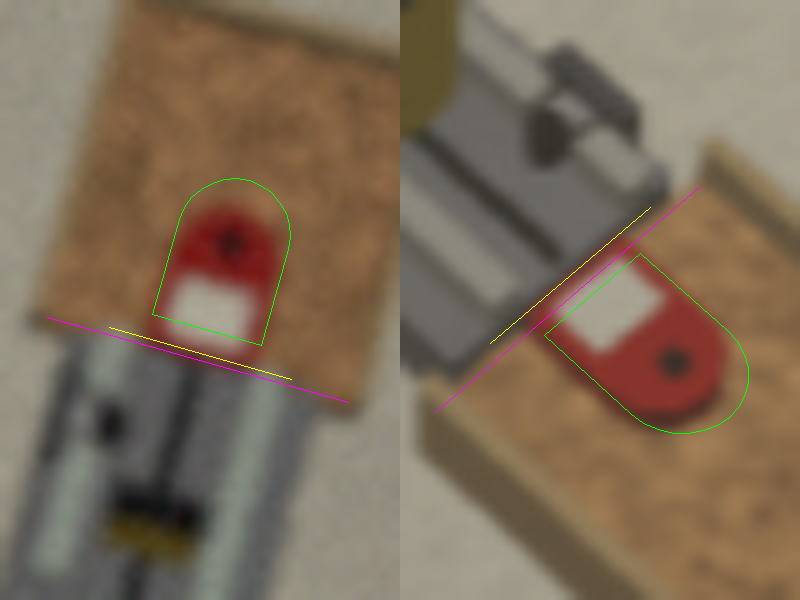

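Run:
```python
from h import *
A,B=read_camera("top"),read_camera("scene")
def tri(a,b):
    (o1,d1),(o2,d2)=ray(A,a),ray(B,b); s=np.linalg.lstsq(np.c_[d1,-d2],o2-o1,rcond=None)[0]
    P,Q=o1+s[0]*d1,o2+s[1]*d2; return ((P+Q)/2).round(1),np.linalg.norm(P-Q).round(1)
f=lambda x,y,k,ox,oy:np.array([ox+x/k-.5,oy+y/k-.5])
for nm,a,b in (("label0",f(186,248,4,300,110),f(157,158,4,300,200)),("hole0",f(194,220,4,300,110),f(182,182,4,300,200)),
 ("label1",f(212,310,10,330,125),f(212,303,10,333,225)),("hole1",f(230,243,10,330,125),f(275,362,10,333,225))): print(nm,*tri(a,b))
```

```text
label0 [574.7 145.8  45.3] 0.9
hole0 [597.5 139.8  43.2] 0.7
label1 [628.8 131.4  32.8] 0.4
hole1 [651.  125.9  30.7] 0.6
```

Label and hole have both dropped 12.5 mm compared with the start, so the tag lies flat in the tray, about 28 mm short of its centre and within the 45 mm limit. The tab is back at rest and the arm is clear, so I'm handing in.

```bash
python3 -c "
from h import *
print(env.job_done())"
```

```text
the job is handed in; nothing more can be done
None
```

I pushed the red tag's tab to its stop and the tag dropped flat into its tray; the tab sprang back, the gripper went nowhere near the blue tag, and the job is handed in (no verdict was returned).

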